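# Open the two ratchet bar clamps of a glued-up panel

### The arm

A 6-joint arm with a two-finger parallel gripper is mounted at the origin on a cart in front of the work surface, level with it; the furniture and walls round the work are solid. World frame = base frame: x ahead of the robot, y to its left, z up, the work surface at z = 0. Lengths are in m, angles in degrees, forces in N, time in s.
With the tool pointing down it reaches from about 0.375 to 0.9 m from the base axis. Payload 3.1 kg.
Tool frame: the origin (TCP) lies between the finger pads; the fingertips stand 22 mm ahead of it and the grasp point (between the pads) lies 3 mm ahead of it (bot.tip_extent is the distance from the TCP to the fingertips, in m); y points along the fingers, z is the direction in which the jaws open and shut, and the axes are right-handed (so a half turn about y gives the same grasp; the last joint's range is limited). The gripper opens to 87 mm and grips with 3 to 60 N. Pads are 19 mm wide; open, the fingers measure 117 mm over their backs; the gripper's body (75 mm by 190 mm) begins 51 mm behind the grasp point.
Start: joints at [-10.227, 30.224, 82.088, -0, 67.689, -10.227], TCP at [0.625, 0, 0.245] pointing down, gripper open.
Joint ranges: [-176.69, 176.69], [-43.24, 126.21], [12.49, 139.97], [-82, 262], [0, 151.66], [-163.58, 163.58]. Speed limits (degrees/s): [159.86, 159.86, 180, 180, 180, 180].

### API

Orientations are given as a 3x3 rotation matrix whose columns are the frame's x, y, z axes.
In Python, from rig import bot, eyes, models gives the robot as it stands. The module is installed in compiled form; this text tells all that it offers.
- The arm moves only by the tool arm_command, never from a script. Its arguments are lists of equal length, an entry for each row: "translation": the shift along the tool's x, y, z each as a share of 0.08 m, from -1 to 1, a list of three; "rotation": the turn, a rotation vector about the tool's x, y, z each as a share of 60 degrees, from -1 to 1, a list of three; "grip": the closure, from -1 (fully open) to 1 (shut), so that 0 is half open. In form: {"translation": [[x, y, z], ...], "rotation": [[rx, ry, rz], ...], "grip": [grip, ...]}. A call has 1 to 5 rows; each row is the pose to reach, as a shift and turn from the pose commanded when the call began, along the tool's axes at that moment; what a row does not reach only later rows make up. A row lasts 1/10 s, in which the tool goes at most 50 mm and 8.59 degrees, less where a joint would pass 70% of its speed; a pose out of reach is approached as far as the arm can. A call with a number of a shift or a turn outside -1 to 1 is refused whole. A call with a gripper value outside its range is refused whole. The fingers move at their own pace and stop on an object; the grip force is fixed at half the most. Time passes only in rows, so rows that repeat a pose let the fingers close. It gives the time, the measured TCP pose, the force and the opening at its end, in the units of the state.
- bot.read_state(): the state, without advancing time (a new reading comes with each control period).
- eyes.capture(name): name is "scene" or "side" or "wrist"; returns a dict with "image" (420x560x3 uint8, blue, green, red), "mtx" (3x3 intrinsics, pixels), "dist_coeffs" ([k1, k2, p1, p2, k3] as OpenCV has them; the pictures are not rectified), "rvec" (rotation vector, rad) and "tvec" (3), from world to camera coordinates, as OpenCV has them; the wrist camera has in their place "hand_eye" (4x4, takes a point from camera to tool coordinates, whose origin is the TCP and whose axes are the tool frame's). Camera axes: x right, y down, z forward; pixel columns grow to the right and rows downward; lengths in m; the calibration is good to about 2 mm. A picture is of the moment at which its call begins: read the wrist's pose just before it. There is no depth.
- bot.hand_in(): hands the job in, once; it reports no verdict.
Trained networks look in the newest picture that a camera, given by its name, has taken for a name from the list of things; names that differ only in an ending like _2 or _b are one class to them, and where a whole thing is asked for, a point or a joint stands for the part that bears it (a point fixed in the world has none). Each returns a list of dicts, best first, with "conf" (0 to 1); they miss things now and then, are a little off and sometimes report something else, mostly with a low value. They report only what shows in the picture. A call takes as long as a camera call.
- models.recognise(camera, thing): "extent" ([left, top, right, bottom] as shares, 0 to 1, of the picture: columns of its width, rows of its height, round what is visible of it).
- models.spot_point(camera, thing): "point" ([column, row] as shares, 0 to 1, of the picture: columns of its width, rows of its height: a listed point, or the origin of a listed thing).
The state is a dict: "time_s": time; "joint_positions": joint angles; "qvel": joint speeds; "tau": joint torques, N m; "position": TCP position; "tcp_rot": TCP orientation; "force": force on the tool from outside, world axes, zero at the start; "moment": the same for the moment, N m; "opening": opening from 0.0 (shut) to 1.0 (fully open).
Only numpy, scipy, OpenCV 4.12 (cv2) and the standard library are available. Lean on these libraries where they do the work, as an engineer would, in place of code of your own. Each camera call takes 0.05 s, during which the arm holds its last target. There are 200 camera calls.

### The job

The glue of the panel has set and the clamp screws are already slack: open both bar clamps. On each one press down the ratchet release paddle behind the sliding jaw with the fingertips and, keeping it pressed, push the jaw back along its bar all the way to the stop pin, then let the paddle spring up. Leave the panel lying where it is on the bars, and do not disturb or pick up the other things on the bench.

Things in the scene. Friction and masses are not known exactly. Their poses are not given: they have to be found in the camera images.
- clamp_1: left bar clamp, screwed to the bench. Origin on the bench below the middle line of its bar; +x runs along the bar to the fixed head, -x to its tail nearer the robot. Bar 22 mm wide, top 40 mm high, x = -60 to 216 mm; head, screw and cross handle from x = 176 to 234, 82 high; stop pin at x = -22. Sliding jaw: 48 mm wide, top 88 high, face at x = 106 mm minus joint jaw_1, body 44 mm long behind it
- clamp_2: right bar clamp, screwed to the bench. Origin on the bench below the middle line of its bar; +x runs along the bar to the fixed head, -x to its tail nearer the robot. Bar 22 mm wide, top 40 mm high, x = -60 to 216 mm; head, screw and cross handle from x = 176 to 234, 82 high; stop pin at x = -22. Sliding jaw: 48 mm wide, top 88 high, face at x = 106 mm minus joint jaw_2, body 44 mm long behind it; parallel to clamp_1
- thumb_1 (a point): top centre of the thumb rest of clamp 1's release: a flat ribbed steel paddle 42 mm long (along the bar), 36 wide, 62 mm above the bench, behind the sliding jaw and carried with it. The jaw body begins 22 mm ahead of this point (top 26 mm higher), an upturned lip 7 mm high stands 20 mm behind it, so shut fingertips fit between from above. Axes as the clamp's; tips with the paddle
- jaw_1 (a joint): travel of clamp 1's sliding jaw back towards the tail, m: 0 with its face at the panel's edge, 0.080 against the stop pin; starts at 0.003 to 0.014. Friction 2 N, 0.45 kg. Ratchet teeth (8 mm pitch) stop it going back by more than 8 mm unless the paddle is held down; let go, the paddle springs up and the ratchet catches
- paddle_1 (a joint): angle of clamp 1's release paddle, rad: 0 up with the pawl in a notch (to 0.15 when it rides on a tooth), 0.22 fully down; the pawl is clear of the teeth above 0.16. The thumb rest goes down 6.5 mm in all against a spring of 2 N at first, 6 N when down, then meets a hard stop
- thumb_2 (a point): top centre of the thumb rest of clamp 2's release: a flat ribbed steel paddle 42 mm long (along the bar), 36 wide, 62 mm above the bench, behind the sliding jaw and carried with it. The jaw body begins 22 mm ahead of this point (top 26 mm higher), an upturned lip 7 mm high stands 20 mm behind it, so shut fingertips fit between from above. Axes as the clamp's; tips with the paddle
- jaw_2 (a joint): travel of clamp 2's sliding jaw back towards the tail, m: 0 with its face at the panel's edge, 0.080 against the stop pin; starts at 0.003 to 0.014. Friction 2 N, 0.45 kg. Ratchet teeth (8 mm pitch) stop it going back by more than 8 mm unless the paddle is held down; let go, the paddle springs up and the ratchet catches
- paddle_2 (a joint): angle of clamp 2's release paddle, rad: 0 up with the pawl in a notch (to 0.15 when it rides on a tooth), 0.22 fully down; the pawl is clear of the teeth above 0.16. The thumb rest goes down 6.5 mm in all against a spring of 2 N at first, 6 N when down, then meets a hard stop
- panel: the glued-up panel of two wooden boards, 70 mm (its x, along the bars) x 300 mm x 16 mm, lying loose on both bars against the fixed heads; origin at the centre of its underside, 40 mm above the bench
- glue_brush: flat glue brush 48 x 209 x 16 mm lying on the bench between the two bars, along them, one end under the panel; loose bystander, to be left where it is; origin at the centre of its underside
- brass_tin: small round brass tin, 58 mm across, 39 mm high, on the bench beyond the left end of the panel; loose bystander, to be left where it is; origin at the centre of its underside
- marking_gauge: wooden marking gauge 56 x 210 x 66 mm on the bench to the left, behind the vice; loose bystander, to be left where it is; origin at the centre of its underside

How it is judged:
By the outcome, as a careful person would: the job done as asked, in the order asked, and still so for the second after the job is handed in, with the robot touching nothing.
It also fails if it takes over 40 s, if anything falls off the work surface, if the arm or the gripper's body presses on something with over 40 N, if the wrist force passes 120 N, or if a joint passes its speed limit or range.

## Working session

There is one attempt and no reset: what is moved stays moved. The work goes in short steps, Python scripts to look and compute and a tool call to move; the robot and the scene stay as the last step left them, time stands still between calls to the robot, and variables do not carry over. Pictures are saved under pics/ and viewed, about 8 in all and at most 12, crops included, and the job is handed in when it is done.

Besides the shell and the picture viewer there is one more tool, called by a JSON object that holds its "op" and its "data". arm_command: Moves the arm, as the interface text tells. Shift numbers are shares of 0.08 m and turn numbers shares of 60 degrees, none past 1 either way. Its arguments: {"type":"object","properties":{"translation":{"type":"array"},"rotation":{"type":"array"},"grip":{"type":"array"}},"required":["translation","rotation","grip"]}

```bash
mkdir -p pics; cat > h.py <<'E'
import numpy as np, cv2
from rig import bot, eyes, models
def ray(c,pt,st=None):
    h,w=c["image"].shape[:2]
    uv=np.array([[pt[0]*w,pt[1]*h]])
    n=cv2.undistortPoints(uv.reshape(1,1,2).astype(float),c["mtx"],np.array(c["dist_coeffs"],float)).ravel()
    d=np.array([n[0],n[1],1.])
    if "rvec" in c:
        R=cv2.Rodrigues(np.array(c["rvec"],float))[0]; t=np.array(c["tvec"],float).ravel()
        return -R.T@t, R.T@d
    H=np.array(c["hand_eye"]); Rt=np.array(st["tcp_rot"]); p=np.array(st["position"])
    return p+Rt@H[:3,3], Rt@H[:3,:3]@d
def atz(o,d,z): return o+d*(z-o[2])/d[2]
E
python3 - <<'E'
from h import *
np.set_printoptions(precision=4,suppress=True)
st=bot.read_state(); print(st["time_s"],st["position"],np.array(st["tcp_rot"]).round(3).tolist(),st["force"],bot.tip_extent)
Z=dict(thumb_1=.062,clamp_1=0,panel=.04,glue_brush=0,brass_tin=0,marking_gauge=0)
for cam in ["scene","side","wrist"]:
    st=bot.read_state(); c=eyes.capture(cam); cv2.imwrite(f"pics/{cam}0.png",c["image"])
    for k,z in Z.items():
        for r in models.spot_point(cam,k)[:3]:
            o,d=ray(c,r["point"],st); print(cam,k,round(r["conf"],2),np.array(r["point"])*[560,420],atz(o,d,z))
print(bot.read_state()["time_s"])
a=[cv2.imread(f"pics/{x}0.png") for x in ("scene","side")]
E
```

```text
0.0 [0.6243 0.0002 0.2436] [[-0.0, -0.002, 1.0], [-1.0, 0.0, -0.0], [-0.0, -1.0, -0.002]] [0.2718 0.5061 0.0605] 0.022
scene thumb_1 0.55 [301.616 209.706] [0.5166 0.2373 0.062 ]
scene thumb_1 0.5 [327.824 206.388] [0.4865 0.1875 0.062 ]
scene thumb_1 0.49 [315.784 181.314] [0.5878 0.1105 0.062 ]
scene clamp_1 0.93 [327.488 204.288] [0.5655 0.0895 0.    ]
scene clamp_1 0.9 [317.016 241.584] [0.4739 0.2341 0.    ]
scene panel 0.8 [267.12 195.3 ] [0.6494 0.2129 0.04  ]
scene glue_brush 0.71 [299.6   212.394] [0.5867 0.1672 0.    ]
scene brass_tin 0.73 [250.096 264.012] [0.5148 0.3866 0.    ]
scene marking_gauge 0.7 [181.216 312.396] [0.4944 0.5581 0.    ]
side thumb_1 0.81 [281.624 256.2  ] [0.596  0.1013 0.062 ]
side thumb_1 0.65 [245.896 226.59 ] [0.515  0.2357 0.062 ]
side clamp_1 0.86 [235.2   248.892] [0.484  0.2264 0.    ]
side clamp_1 0.81 [269.024 282.702] [0.564  0.0821 0.    ]
side panel 0.64 [298.592 236.712] [0.6485 0.2097 0.04  ]
side glue_brush 0.61 [269.976 258.09 ] [0.5723 0.1786 0.    ]
side glue_brush 0.59 [239.512 190.512] [0.4979 0.5425 0.    ]
side brass_tin 0.55 [249.48  218.106] [0.5253 0.3745 0.    ]
side marking_gauge 0.78 [239.792 190.596] [0.4987 0.5418 0.    ]
wrist thumb_1 0.69 [250.32  80.01] [0.594  0.1006 0.062 ]
wrist clamp_1 0.86 [227.192  99.918] [0.5633 0.0863 0.    ]
wrist clamp_1 0.57 [249.816  80.388] [0.5875 0.1054 0.    ]
1.05
```

```bash
python3 -c "
import cv2,numpy as np
a=[cv2.imread(f'pics/{x}0.png') for x in ('scene','side','wrist')]
c=[cv2.resize(a[0][120:340,140:420],(400,300),interpolation=2),cv2.resize(a[1][140:350,140:420],(400,300),interpolation=2)]
cv2.imwrite('pics/m.png',np.vstack([np.hstack(c),np.hstack([cv2.resize(a[2],(400,300)),cv2.resize(a[0],(400,300))])]))"
```

```text
(no output)
```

View pics/m.png

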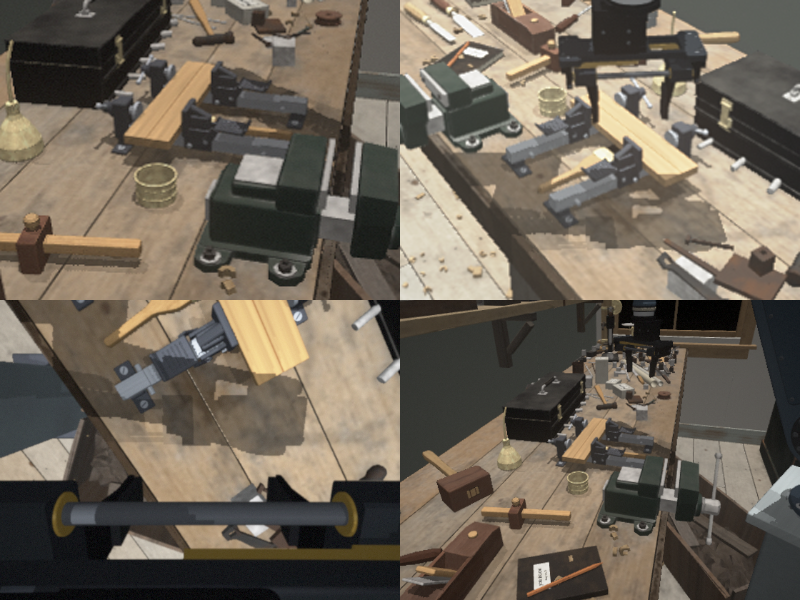

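```bash
python3 -c "
import cv2,numpy as np
a=[cv2.imread(f'pics/{x}0.png') for x in ('scene','side')]
A=cv2.resize(a[0][190:330,270:430],(400,350),interpolation=2)
B=cv2.resize(a[1][170:310,130:290],(400,350),interpolation=2)
cv2.imwrite('pics/m2.png',np.hstack([A,B]))"
```

```text
(no output)
```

View pics/m2.png

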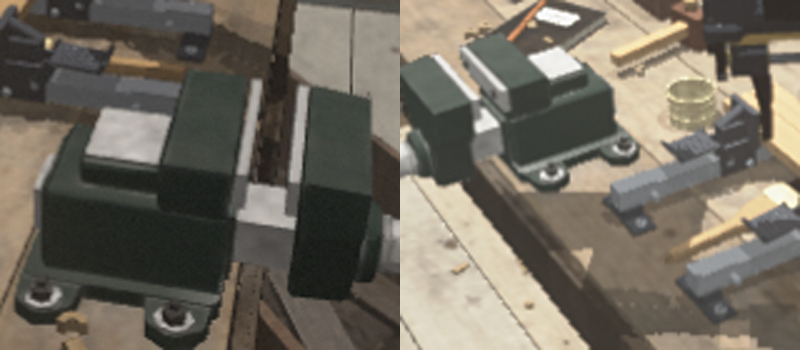

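```bash
python3 - <<'E'
from h import *
np.set_printoptions(precision=3,suppress=True)
S=eyes.capture("scene");D=eyes.capture("side")
rs=lambda u,v: ray(S,((270+u/2.5)/560,(190+v/2.5)/420))
rd=lambda u,v: ray(D,((130+(u-400)/2.5)/560,(170+v/2.5)/420))
def tri(a,b):
    (o1,d1),(o2,d2)=a,b
    k=np.linalg.lstsq(np.c_[d1,-d2],o2-o1,rcond=None)[0]
    return (o1+k[0]*d1+o2+k[1]*d2)/2, np.linalg.norm(o1+k[0]*d1-o2-k[1]*d2)
print("cams",rs(0,0)[0],rd(0,0)[0])
for p in [(42,295),(175,318)]: print("scene screw",atz(*rs(*p),.012))
for p in [(550,172),(622,148)]: print("side screw",atz(*rd(*p),.012))
for p in [(530,52),(560,45),(592,70),(556,82)]: print("anvil side",[atz(*rd(*p),z) for z in (.08,.11)])
for p in [(100,108),(172,110),(165,160),(85,155)]: print("anvil scene",[atz(*rs(*p),z) for z in (.08,.11)])
print("jawtop scene", [[atz(*rs(*p),z) for z in (.10,.13)] for p in [(190,72),(250,78),(235,150),(160,145)]])
print("jawtop side", [[atz(*rd(*p),z) for z in (.10,.13)] for p in [(463,50),(485,37),(550,85),(492,110)]])
print("head-side bar tail bottom", atz(*rd(607,185),.04))
E
```

```text
cams [-0.022  0.83   0.503] [ 0.525 -0.797  0.735]
scene screw [0.366 0.436 0.012]
scene screw [0.29  0.391 0.012]
side screw [0.364 0.266 0.012]
side screw [0.44  0.306 0.012]
anvil side [array([0.337, 0.411, 0.08 ]), array([0.345, 0.356, 0.11 ])]
anvil side [array([0.37 , 0.425, 0.08 ]), array([0.377, 0.369, 0.11 ])]
anvil side [array([0.41 , 0.363, 0.08 ]), array([0.415, 0.31 , 0.11 ])]
anvil side [array([0.372, 0.34 , 0.08 ]), array([0.379, 0.288, 0.11 ])]
anvil scene [array([0.423, 0.316, 0.08 ]), array([0.391, 0.353, 0.11 ])]
anvil scene [array([0.383, 0.282, 0.08 ]), array([0.355, 0.32 , 0.11 ])]
anvil scene [array([0.347, 0.335, 0.08 ]), array([0.321, 0.37 , 0.11 ])]
anvil scene [array([0.39 , 0.369, 0.08 ]), array([0.36 , 0.402, 0.11 ])]
jawtop scene [[array([0.388, 0.257, 0.1  ]), array([0.357, 0.299, 0.13 ])], [array([0.351, 0.233, 0.1  ]), array([0.323, 0.277, 0.13 ])], [array([0.304, 0.317, 0.1  ]), array([0.28 , 0.356, 0.13 ])], [array([0.343, 0.347, 0.1  ]), array([0.316, 0.383, 0.13 ])]]
jawtop side [[array([0.266, 0.387, 0.1  ]), array([0.278, 0.331, 0.13 ])], [array([0.287, 0.415, 0.1  ]), array([0.298, 0.358, 0.13 ])], [array([0.37 , 0.299, 0.1  ]), array([0.378, 0.248, 0.13 ])], [array([0.315, 0.254, 0.1  ]), array([0.325, 0.205, 0.13 ])]]
head-side bar tail bottom [0.43  0.197 0.04 ]
```

{"op": "arm_command", "data": {"translation": [[-0.5, 0, 0], [-0.5, 0, 0], [-0.5, 0, 0], [-0.5, 0, 0], [-0.5, 0, 0]], "rotation": [[0, -0.14, 0], [0, -0.28, 0], [0, -0.4, 0], [0, -0.47, 0], [0, -0.47, 0]], "grip": [1, 1, 1, 1, 1]}}

```text
time_s: 1.65
position: [0.625, 0.0402, 0.2446]
tcp_rot: [[0.473, 0.0, 0.881], [-0.881, 0.0, 0.473], [-0.0, -1.0, 0.0]]
force: [0.3, 0.2, 0.1]
opening: 0.631
```

```bash
python3 - <<'E'
from h import *
np.set_printoptions(precision=4,suppress=True)
st=bot.read_state(); c=eyes.capture("wrist"); cv2.imwrite("pics/w1.png",c["image"])
R=np.array(st["tcp_rot"]);print(st["time_s"],st["position"],R.tolist(),st["opening"]);print(np.array(c["hand_eye"]),c["mtx"])
for k,z in dict(thumb_2=.062,clamp_2=0,panel=.04,glue_brush=0).items():
    for r in models.spot_point("wrist",k)[:3]:
        o,d=ray(c,r["point"],st); print(k,round(r["conf"],2),np.array(r["point"])*[560,420],atz(o,d,z))
E
```

```text
1.65 [0.625  0.0402 0.2446] [[0.47255596051835735, 1.4467950728266962e-05, 0.8813006660438034], [-0.8813006659244922, 3.1001376351838654e-05, 0.4725559599454455], [-2.048461728225363e-05, -0.9999999994147967, 2.7400499790807422e-05]] 0.631283563048575
[[ 0.0005  0.9631  0.2692 -0.0738]
 [-0.0003 -0.2692  0.9631 -0.1393]
 [ 1.     -0.0006  0.0001  0.0001]
 [ 0.      0.      0.      1.    ]] [[351.1454   0.     286.5216]
 [  0.     351.1454 210.6236]
 [  0.       0.       1.    ]]
thumb_2 0.68 [285.88  117.306] [0.5917 0.1013 0.062 ]
clamp_2 0.65 [254.072 117.516] [0.5625 0.0845 0.    ]
panel 0.74 [406.504  33.306] [0.6523 0.2147 0.04  ]
glue_brush 0.63 [306.096  38.892] [0.5743 0.1764 0.    ]
```

View pics/w1.png

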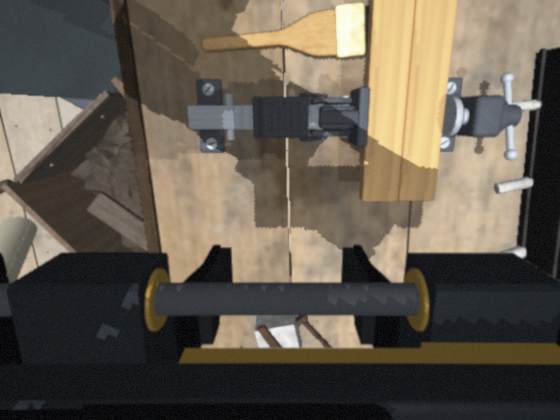

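```bash
python3 - <<'E'
from h import *
np.set_printoptions(precision=4,suppress=True)
st=bot.read_state(); c=eyes.capture("wrist")
f=lambda u,v,z: atz(*ray(c,(u/560,v/420),st),z)
a=f(210.5,116.5,.005);b=f(448,116,.005);print(a,b,np.degrees(np.arctan2(*(b-a)[1::-1])),np.linalg.norm(b-a))
u=(b-a)/np.linalg.norm(b-a)
t=f(188,117,.04);o=t+.06*u;print("tail",t,"origin",o)
for n,p in dict(lip=(254,117,.069),front=(308,117,.062),face=(367,117,.088),thumb=(285.9,117.3,.062)).items():
    q=f(*p);print(n,q,"bar x",(q-o)@u, "y",np.cross(u[:2],(q-o)[:2]))
E
```

```text
[0.5226 0.0641 0.005 ] [0.74   0.1806 0.005 ] 28.1731767546488 0.24666525790032937
tail [0.5103 0.0575 0.04  ] origin [0.5632 0.0858 0.04  ]
lip [0.5673 0.0884 0.069 ] bar x 0.004864813733492028 y 0.00037626572687377165
front [0.609  0.1106 0.062 ] bar x 0.052015893856600236 y 0.0002460147427614627
face [0.6498 0.1327 0.088 ] bar x 0.09841556376690602 y 0.0004587729823401984
thumb [0.5918 0.1011 0.062 ] bar x 0.03246189354542657 y 1.5555991791559032e-05<stdin>:9: DeprecationWarning: Arrays of 2-dimensional vectors are deprecated. Use arrays of 3-dimensional vectors instead. (deprecated in NumPy 2.0)
```

{"op": "arm_command", "data": {"translation": [[-0.5, 0.2, 0], [-0.867, 0.5, 0], [-0.867, 0.9, 0], [-0.867, 1, 0], [-0.867, 1, 0]], "rotation": [[0, 0, 0], [0, 0, 0], [0, 0, 0], [0, 0, 0], [0, 0, 0]], "grip": [1, 1, 1, 1, 1]}}

```text
time_s: 2.45
position: [0.5917, 0.101, 0.1634]
tcp_rot: [[0.472, -0.003, 0.881], [-0.881, -0.0, 0.472], [-0.001, -1.0, -0.003]]
force: [-0.2, 1.0, -0.9]
opening: 0.011
```

{"op": "arm_command", "data": {"translation": [[0, 0.3, 0], [0, 0.55, 0], [0, 0.6, 0], [0, 0.6, 0]], "rotation": [[0, 0, 0], [0, 0, 0], [0, 0, 0], [0, 0, 0]], "grip": [1, 1, 1, 1]}}

```text
time_s: 2.85
position: [0.5931, 0.1006, 0.1172]
tcp_rot: [[0.472, 0.001, 0.882], [-0.882, -0.0, 0.472], [0.0, -1.0, 0.001]]
force: [-0.5, 0.5, 0.1]
opening: 0.005
```

```bash
python3 - <<'E'
from h import *
np.set_printoptions(precision=4,suppress=True)
st=bot.read_state(); c=eyes.capture("wrist"); d=eyes.capture("side")
print(st["time_s"],st["position"],st["opening"],st["force"])
for k,z in dict(thumb_2=.062).items():
    for r in models.spot_point("wrist",k)[:3]:
        o,e=ray(c,r["point"],st); print(k,round(r["conf"],2),np.array(r["point"])*[560,420],atz(o,e,z))
cv2.imwrite("pics/w2.png",np.hstack([cv2.resize(c["image"],(400,300)),cv2.resize(d["image"][180:315,190:370],(400,300),interpolation=2)]))
E
```

```text
2.85 [0.5931 0.1006 0.1172] 0.005404056943277809 [-0.4839  0.5155  0.1364]
thumb_2 0.76 [286.272 239.316] [0.5922 0.1022 0.062 ]
```

View pics/w2.png

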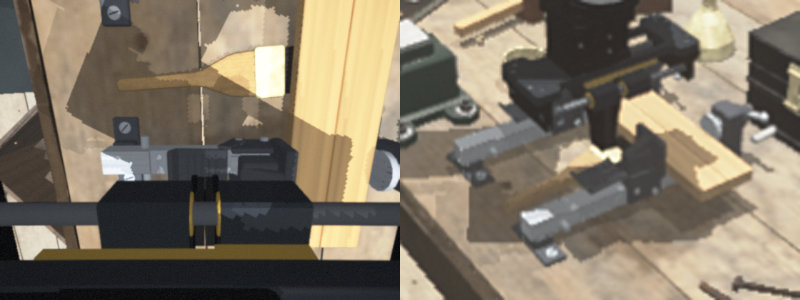

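{"op": "arm_command", "data": {"translation": [[0, 0.2, 0], [0, 0.38, 0], [0, 0.42, 0], [0, 0.45, 0], [0, 0.48, 0]], "rotation": [[0, 0, 0], [0, 0, 0], [0, 0, 0], [0, 0, 0], [0, 0, 0]], "grip": [1, 1, 1, 1, 1]}}

```text
time_s: 3.5
position: [0.592, 0.1013, 0.079]
tcp_rot: [[0.473, -0.001, 0.881], [-0.881, 0.0, 0.473], [-0.0, -1.0, -0.0]]
force: [-3.1, 0.8, 7.4]
opening: 0.007
```

{"op": "arm_command", "data": {"translation": [[0, 0.02, 0], [0, 0.02, 0]], "rotation": [[0, 0, 0], [0, 0, 0]], "grip": [1, 1]}}

```text
time_s: 3.7
position: [0.5927, 0.1017, 0.0784]
tcp_rot: [[0.472, 0.001, 0.881], [-0.881, 0.001, 0.472], [-0.0, -1.0, 0.002]]
force: [-2.0, 0.8, 8.4]
opening: 0.006
```

{"op": "arm_command", "data": {"translation": [[0, 0.015, 0], [0, 0.025, 0], [0, 0.025, 0]], "rotation": [[0, 0, 0], [0, 0, 0], [0, 0, 0]], "grip": [1, 1, 1]}}

```text
time_s: 4.0
position: [0.5928, 0.1017, 0.078]
tcp_rot: [[0.473, 0.002, 0.881], [-0.881, 0.001, 0.473], [0.0, -1.0, 0.002]]
force: [-4.4, 1.5, 17.3]
opening: 0.007
```

{"op": "arm_command", "data": {"translation": [[0, 0, -0.07], [0, 0, -0.16], [0, 0, -0.26], [0, 0, -0.36], [0, 0, -0.46]], "rotation": [[0, 0, 0], [0, 0, 0], [0, 0, 0], [0, 0, 0], [0, 0, 0]], "grip": [1, 1, 1, 1, 1]}}

```text
time_s: 4.5
position: [0.5627, 0.0853, 0.078]
tcp_rot: [[0.472, 0.009, 0.882], [-0.882, 0.002, 0.472], [0.002, -1.0, 0.009]]
force: [-0.1, 6.0, 15.4]
opening: 0.001
```

{"op": "arm_command", "data": {"translation": [[0, 0, -0.1], [0, 0, -0.2], [0, 0, -0.3], [0, 0, -0.38], [0, 0, -0.42]], "rotation": [[0, 0, 0], [0, 0, 0], [0, 0, 0], [0, 0, 0], [0, 0, 0]], "grip": [1, 1, 1, 1, 1]}}

```text
time_s: 5.0
position: [0.5326, 0.069, 0.0779]
tcp_rot: [[0.471, 0.008, 0.882], [-0.882, 0.002, 0.471], [0.002, -1.0, 0.007]]
force: [-0.5, 6.3, 18.0]
opening: 0.004
```

{"op": "arm_command", "data": {"translation": [[0, 0, -0.03], [0, 0, -0.06], [0, 0, -0.08], [0, 0, -0.08]], "rotation": [[0, 0, 0], [0, 0, 0], [0, 0, 0], [0, 0, 0]], "grip": [1, 1, 1, 1]}}

```text
time_s: 5.4
position: [0.5271, 0.0661, 0.0779]
tcp_rot: [[0.472, 0.007, 0.882], [-0.882, 0.002, 0.472], [0.002, -1.0, 0.007]]
force: [-2.1, 5.6, 18.3]
opening: 0.007
```

{"op": "arm_command", "data": {"translation": [[0, 0, -0.04], [0, 0, -0.07], [0, 0, -0.1], [0, 0, -0.1]], "rotation": [[0, 0, 0], [0, 0, 0], [0, 0, 0], [0, 0, 0]], "grip": [1, 1, 1, 1]}}

```text
time_s: 5.8
position: [0.5215, 0.0621, 0.0776]
tcp_rot: [[0.471, 0.01, 0.882], [-0.882, 0.001, 0.471], [0.004, -1.0, 0.01]]
force: [0.8, 5.4, 15.7]
opening: 0.001
```

```bash
python3 - <<'E'
from h import *
st=bot.read_state(); c=eyes.capture("wrist"); d=eyes.capture("side"); print(st["force"],st["position"])
cv2.imwrite("pics/w3.png",np.hstack([cv2.resize(c["image"],(400,300)),cv2.resize(d["image"][180:315,190:370],(400,300),interpolation=2)]))
E
```

```text
[ 0.80131403  5.40734432 15.74793002] [0.52146849 0.06211011 0.07764021]
```

View pics/w3.png

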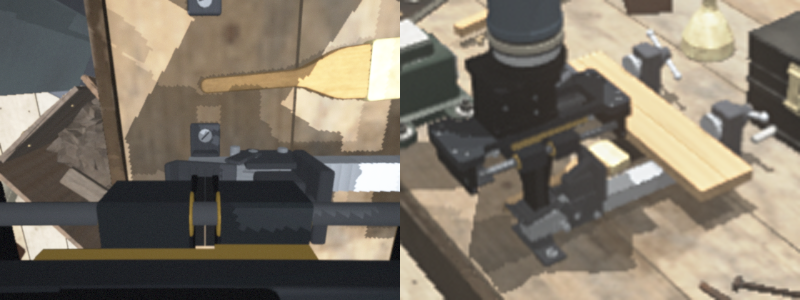

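{"op": "arm_command", "data": {"translation": [[0, 0, -0.03], [0, 0, -0.06], [0, 0, -0.06]], "rotation": [[0, 0, 0], [0, 0, 0], [0, 0, 0]], "grip": [1, 1, 1]}}

```text
time_s: 6.2
position: [0.5168, 0.0588, 0.0766]
tcp_rot: [[0.472, 0.009, 0.881], [-0.881, -0.0, 0.472], [0.005, -1.0, 0.008]]
force: [1.5, 0.6, 7.8]
opening: 0.005
```

```bash
python3 - <<'E'
from h import *
np.set_printoptions(precision=4,suppress=True)
st=bot.read_state(); c=eyes.capture("wrist"); print(st["force"],st["position"])
u=np.array([.8815,.4721]);o=np.array([.5632,.0858])
f=lambda U,v,z: (atz(*ray(c,(U/560,v/420),st),z)[:2]-o)@u*1000
im=c["image"]; cv2.imwrite("pics/w4.png",cv2.resize(im[180:345,200:500],(800,440),interpolation=2))
for U in (440,450,460,470,480): print(U,f(U,300,.088),f(U,240,.088))
E
```

```text
[1.4824 0.6226 7.7743] [0.5168 0.0588 0.0766]
440 8.779127955976259 5.729134836051439
450 12.838467512589322 9.590389379639477
460 16.894604306053626 13.44873027277144
470 20.9472366007951 17.30388359762483
480 24.996066009361776 21.15557845740147
```

View pics/w4.png

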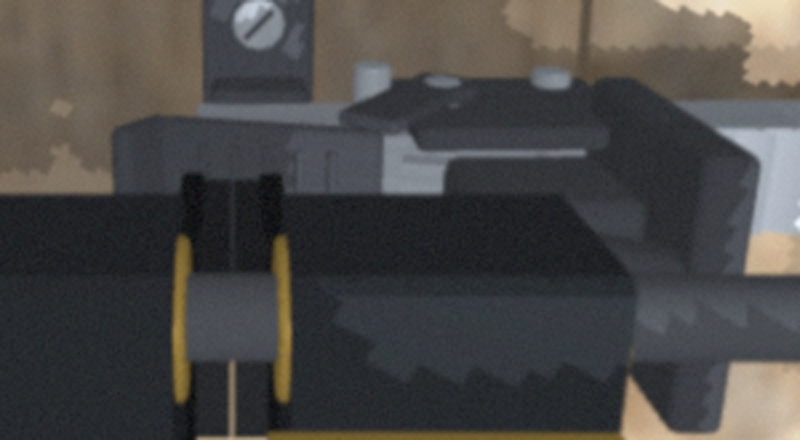

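{"op": "arm_command", "data": {"translation": [[0, 0.01, -0.03], [0, 0.015, -0.06], [0, 0.015, -0.08], [0, 0.015, -0.08]], "rotation": [[0, 0, 0], [0, 0, 0], [0, 0, 0], [0, 0, 0]], "grip": [1, 1, 1, 1]}}

```text
time_s: 6.65
position: [0.5112, 0.0555, 0.0752]
tcp_rot: [[0.472, 0.009, 0.881], [-0.881, -0.001, 0.472], [0.005, -1.0, 0.007]]
force: [1.8, -0.0, 6.9]
opening: 0.007
```

```bash
python3 - <<'E'
from h import *
st=bot.read_state(); c=eyes.capture("wrist"); d=eyes.capture("side"); s=eyes.capture("scene")
cv2.imwrite("pics/w5.png",np.hstack([cv2.resize(c["image"][180:345,150:450],(400,220),interpolation=2),cv2.resize(d["image"][220:308,210:370],(400,220),interpolation=2)]))
E
```

```text
(no output)
```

View pics/w5.png

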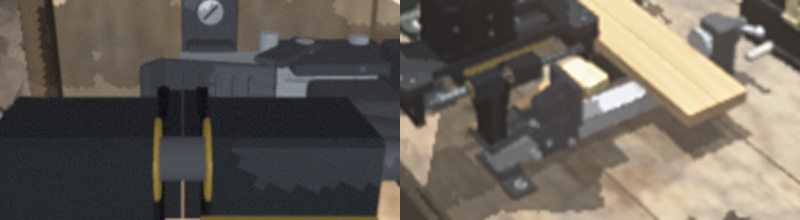

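{"op": "arm_command", "data": {"translation": [[0, 0, -0.03], [0, 0, -0.06], [0, 0, -0.08], [0, 0, -0.08]], "rotation": [[0, 0, 0], [0, 0, 0], [0, 0, 0], [0, 0, 0]], "grip": [1, 1, 1, 1]}}

```text
time_s: 7.2
position: [0.5097, 0.0539, 0.0755]
tcp_rot: [[0.47, 0.018, 0.883], [-0.883, 0.002, 0.47], [0.007, -1.0, 0.017]]
force: [8.5, 9.7, 1.1]
opening: 0.003
```

{"op": "arm_command", "data": {"translation": [[0, 0.02, 0], [0, 0.03, 0], [0, 0.03, 0]], "rotation": [[0, 0, 0], [0, 0, 0], [0, 0, 0]], "grip": [1, 1, 1]}}

```text
time_s: 7.5
position: [0.5096, 0.0538, 0.0743]
tcp_rot: [[0.47, 0.018, 0.882], [-0.882, 0.001, 0.47], [0.007, -1.0, 0.016]]
force: [5.7, 8.8, 14.6]
opening: 0.004
```

{"op": "arm_command", "data": {"translation": [[0, 0, 0.03], [0, -0.06, 0.04], [0, -0.12, 0.04], [0, -0.25, 0.05], [0, -0.6, 0.05]], "rotation": [[0, 0, 0], [0, 0, 0], [0, 0, 0], [0, 0, 0], [0, 0, 0]], "grip": [1, 1, 1, 1, 1]}}

```text
time_s: 8.0
position: [0.5033, 0.0548, 0.1181]
tcp_rot: [[0.473, -0.007, 0.881], [-0.881, 0.0, 0.473], [-0.004, -1.0, -0.006]]
force: [-1.2, -0.0, 0.3]
opening: 0.01
```

{"op": "arm_command", "data": {"translation": [[0, -0.4, 0], [0, -0.9, 0], [0, -1, 0], [0, -1, 0]], "rotation": [[0, 0, 0], [0, 0, 0], [0, 0, 0], [0, 0, 0]], "grip": [1, 1, 1, 1]}}

```text
time_s: 8.4
position: [0.5056, 0.0546, 0.2005]
tcp_rot: [[0.473, 0.002, 0.881], [-0.881, -0.0, 0.473], [0.002, -1.0, 0.002]]
force: [-0.3, 1.0, 0.3]
opening: 0.008
```

```bash
python3 - <<'E'
from h import *
np.set_printoptions(precision=4,suppress=True)
st=bot.read_state(); c=eyes.capture("wrist"); cv2.imwrite("pics/raw6.png",c["image"]); print(c["image"].shape, st["position"])
u=np.array([.8815,.4721]);o2=np.array([.5632,.0858])
for r in models.spot_point("wrist","thumb_2"):
    q=atz(*ray(c,r["point"],st),.062); print(r["conf"],np.array(r["point"])*[560,420],q,(q[:2]-o2)@u)
E
```

```text
(420, 560, 3) [0.5056 0.0546 0.2005]
0.66 [315.616 206.388] [0.5272 0.0656 0.062 ] -0.041313429032375566
```

{"op": "arm_command", "data": {"translation": [[-0.3, -0.3, 0.2], [-0.6, -0.5, 0.5], [-0.9, -0.55, 0.8], [-1, -0.55, 1], [-1, -0.55, 1]], "rotation": [[0, 0, 0], [0, 0, 0], [0, 0, 0], [0, 0, 0], [0, 0, 0]], "grip": [1, 1, 1, 1, 1]}}

```text
time_s: 9.0
position: [0.5381, 0.1647, 0.241]
tcp_rot: [[0.475, -0.003, 0.88], [-0.88, 0.0, 0.475], [-0.001, -1.0, -0.002]]
force: [-0.1, 0.4, -0.8]
opening: 0.003
```

```bash
python3 - <<'E'
from h import *
np.set_printoptions(precision=4,suppress=True)
st=bot.read_state(); c=eyes.capture("wrist"); print(st["time_s"],st["position"])
cv2.imwrite("pics/w7.png",c["image"])
u=np.array([.8815,.4721])
for k,z in dict(thumb_1=.062,clamp_1=0).items():
    for r in models.spot_point("wrist",k)[:3]:
        q=atz(*ray(c,r["point"],st),z); print(k,round(r["conf"],2),np.array(r["point"])*[560,420],q)
E
```

```text
9.0 [0.5381 0.1647 0.241 ]
thumb_1 0.65 [301.616 111.3  ] [0.5139 0.2367 0.062 ]
clamp_1 0.97 [275.576 250.992] [0.565  0.0873 0.    ]
clamp_1 0.7 [272.608 110.712] [0.4891 0.2243 0.    ]
```

View pics/w7.png

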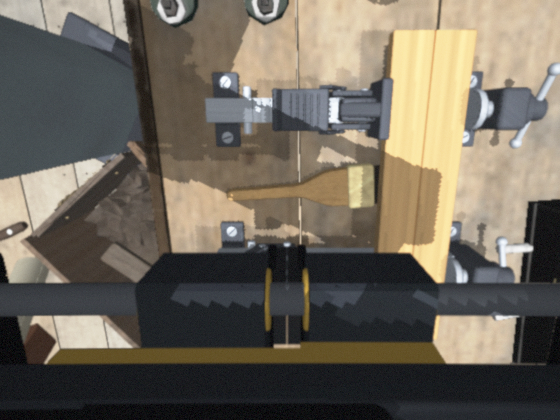

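```bash
python3 - <<'E'
from h import *
np.set_printoptions(precision=4,suppress=True)
st=bot.read_state(); c=eyes.capture("wrist")
f=lambda u,v,z: atz(*ray(c,(u/560,v/420),st),z)
u=np.array([.8815,.4721,0])
t=f(206,110,.04);o=t+.06*u;print("tail",t,"origin",o)
for n,p in dict(lip=(273,110,.069),front=(328,110,.062),face=(390,110,.088),thumb=(301.6,111,.062)).items():
    q=f(*p);d=q-o;print(n,q,"bar x",d@u,"y",u[0]*d[1]-u[1]*d[0])
R=np.array(st["tcp_rot"]);th=np.r_[f(301.6,111,.062)[:2],.117]
print("shift",R.T@(th-st["position"])/.08)
E
```

```text
tail [0.434  0.1936 0.04  ] origin [0.4869 0.2219 0.04  ]
lip [0.4901 0.2235 0.069 ] bar x 0.003601612525765555 y -0.00015482403611753954
front [0.5321 0.246  0.062 ] bar x 0.051196707133337876 y -0.00012248594163010232
face [0.5733 0.2677 0.088 ] bar x 0.09777770367243821 y -0.0004076871362952497
thumb [0.5122 0.2344 0.062 ] bar x 0.028233320092765343 y -0.0009405355830149915
shift [-0.9373  1.5524  0.1632]
```

{"op": "arm_command", "data": {"translation": [[-0.5, 0.2, 0.1], [-0.95, 0.5, 0.2], [-0.95, 0.9, 0.2], [-0.95, 1, 0.2], [-0.95, 1, 0.2]], "rotation": [[0, 0, 0], [0, 0, 0], [0, 0, 0], [0, 0, 0], [0, 0, 0]], "grip": [1, 1, 1, 1, 1]}}

```text
time_s: 9.7
position: [0.5153, 0.2363, 0.1615]
tcp_rot: [[0.472, -0.004, 0.882], [-0.882, -0.001, 0.472], [-0.001, -1.0, -0.004]]
force: [-0.3, 0.2, 0.7]
opening: 0.002
```

{"op": "arm_command", "data": {"translation": [[0, 0.3, 0], [0, 0.52, 0], [0, 0.55, 0], [0, 0.55, 0]], "rotation": [[0, 0, 0], [0, 0, 0], [0, 0, 0], [0, 0, 0]], "grip": [1, 1, 1, 1]}}

```text
time_s: 10.1
position: [0.5172, 0.2368, 0.1198]
tcp_rot: [[0.471, 0.001, 0.882], [-0.882, 0.0, 0.471], [0.0, -1.0, 0.001]]
force: [0.1, -1.1, 0.7]
opening: 0.005
```

```bash
python3 - <<'E'
from h import *
np.set_printoptions(precision=4,suppress=True)
eyes.capture("side");st=bot.read_state(); c=eyes.capture("wrist"); 
print(st["time_s"],st["position"],st["force"])
for r in models.spot_point("wrist","thumb_1")[:3]:
    o,e=ray(c,r["point"],st); print(round(r["conf"],2),np.array(r["point"])*[560,420],atz(o,e,.062))
print(models.recognise("wrist","thumb_1")[:2])
cv2.imwrite("pics/w8.png",np.hstack([cv2.resize(c["image"],(400,300)),c["image"][150:450,80:480]][:2] if 0 else [cv2.resize(c["image"][160:340,160:460],(600,360),interpolation=2)]))
E
```

```text
10.15 [0.5175 0.2371 0.1202] [ 1.2161 -0.141  -0.4852]
0.74 [283.808 237.384] [0.5154 0.2381 0.062 ]
[{'extent': [0.4163, 0.4655, 0.6234, 0.595], 'conf': 0.6}]
```

View pics/w8.png

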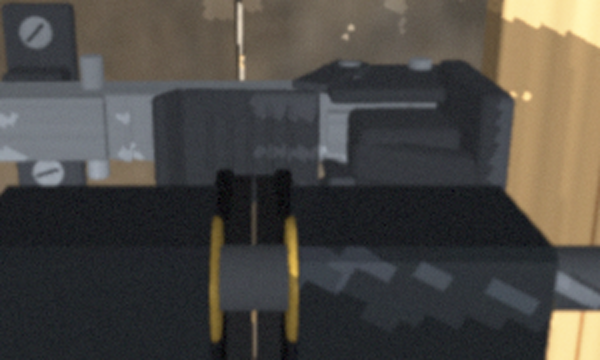

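{"op": "arm_command", "data": {"translation": [[0, 0.2, -0.04], [0, 0.36, -0.04], [0, 0.42, -0.04], [0, 0.5, -0.04], [0, 0.55, -0.04]], "rotation": [[0, 0, 0], [0, 0, 0], [0, 0, 0], [0, 0, 0], [0, 0, 0]], "grip": [1, 1, 1, 1, 1]}}

```text
time_s: 10.8
position: [0.5146, 0.2365, 0.0765]
tcp_rot: [[0.472, 0.002, 0.881], [-0.881, 0.001, 0.472], [0.0, -1.0, 0.003]]
force: [-3.5, 2.2, 32.0]
opening: 0.01
```

{"op": "arm_command", "data": {"translation": [[0, 0.01, 0], [0, 0.02, 0]], "rotation": [[0, 0, 0], [0, 0, 0]], "grip": [1, 1]}}

```text
time_s: 11.0
position: [0.5152, 0.2369, 0.0767]
tcp_rot: [[0.473, 0.005, 0.881], [-0.881, 0.002, 0.473], [0.001, -1.0, 0.005]]
force: [-4.8, 0.7, 24.8]
opening: 0.008
```

{"op": "arm_command", "data": {"translation": [[0, -0.015, 0], [0, -0.015, -0.07], [0, -0.015, -0.16], [0, -0.015, -0.26], [0, -0.015, -0.36]], "rotation": [[0, 0, 0], [0, 0, 0], [0, 0, 0], [0, 0, 0], [0, 0, 0]], "grip": [1, 1, 1, 1, 1]}}

```text
time_s: 11.5
position: [0.492, 0.2242, 0.0771]
tcp_rot: [[0.472, 0.01, 0.882], [-0.882, 0.004, 0.472], [0.001, -1.0, 0.011]]
force: [0.7, 3.9, 12.1]
opening: 0.003
```

{"op": "arm_command", "data": {"translation": [[0, 0, -0.1], [0, 0, -0.2], [0, 0, -0.3], [0, 0, -0.38], [0, 0, -0.42]], "rotation": [[0, 0, 0], [0, 0, 0], [0, 0, 0], [0, 0, 0], [0, 0, 0]], "grip": [1, 1, 1, 1, 1]}}

```text
time_s: 12.0
position: [0.4619, 0.2079, 0.0771]
tcp_rot: [[0.472, 0.009, 0.882], [-0.882, 0.003, 0.472], [0.002, -1.0, 0.01]]
force: [-0.3, 4.0, 13.7]
opening: 0.005
```

{"op": "arm_command", "data": {"translation": [[0, 0, -0.05], [0, 0, -0.1], [0, 0, -0.14], [0, 0, -0.18], [0, 0, -0.18]], "rotation": [[0, 0, 0], [0, 0, 0], [0, 0, 0], [0, 0, 0], [0, 0, 0]], "grip": [1, 1, 1, 1, 1]}}

```text
time_s: 12.5
position: [0.4491, 0.201, 0.077]
tcp_rot: [[0.472, 0.009, 0.882], [-0.882, 0.003, 0.472], [0.002, -1.0, 0.009]]
force: [-1.0, 2.3, 15.6]
opening: 0.002
```

{"op": "arm_command", "data": {"translation": [[0, 0, -0.04], [0, 0, -0.08], [0, 0.005, -0.12], [0, 0.01, -0.16], [0, 0.01, -0.16]], "rotation": [[0, 0, 0], [0, 0, 0], [0, 0, 0], [0, 0, 0], [0, 0, 0]], "grip": [1, 1, 1, 1, 1]}}

```text
time_s: 13.0
position: [0.4397, 0.1948, 0.0758]
tcp_rot: [[0.472, 0.012, 0.881], [-0.881, 0.003, 0.472], [0.003, -1.0, 0.012]]
force: [1.9, 1.9, 11.0]
opening: 0.008
```

{"op": "arm_command", "data": {"translation": [[0, 0.005, -0.03], [0, 0.01, -0.06], [0, 0.015, -0.08], [0, 0.015, -0.08]], "rotation": [[0, 0, 0], [0, 0, 0], [0, 0, 0], [0, 0, 0]], "grip": [1, 1, 1, 1]}}

```text
time_s: 13.4
position: [0.4357, 0.1923, 0.0747]
tcp_rot: [[0.472, 0.016, 0.882], [-0.882, 0.004, 0.472], [0.004, -1.0, 0.015]]
force: [4.9, 4.1, 9.5]
opening: 0.008
```

{"op": "arm_command", "data": {"translation": [[0, 0.01, -0.02], [0, 0.02, -0.04], [0, 0.025, -0.05], [0, 0.025, -0.05]], "rotation": [[0, 0, 0], [0, 0, 0], [0, 0, 0], [0, 0, 0]], "grip": [1, 1, 1, 1]}}

```text
time_s: 13.8
position: [0.4354, 0.1919, 0.074]
tcp_rot: [[0.471, 0.023, 0.882], [-0.882, 0.007, 0.471], [0.005, -1.0, 0.024]]
force: [6.0, 10.2, 17.1]
opening: 0.005
```

Against the stop (10 N along the bar, no further motion, paddle down at 17 N). Release straight up.

{"op": "arm_command", "data": {"translation": [[0, 0, 0.04], [0, -0.06, 0.06], [0, -0.12, 0.06], [0, -0.25, 0.06], [0, -0.6, 0.06]], "rotation": [[0, 0, 0], [0, 0, 0], [0, 0, 0], [0, 0, 0], [0, 0, 0]], "grip": [1, 1, 1, 1, 1]}}

```text
time_s: 14.3
position: [0.428, 0.1906, 0.1178]
tcp_rot: [[0.473, -0.006, 0.881], [-0.881, -0.001, 0.473], [-0.002, -1.0, -0.006]]
force: [-0.0, 0.4, 0.1]
opening: 0.007
```

{"op": "arm_command", "data": {"translation": [[0, -0.4, 0], [0, -0.9, 0], [0, -1, 0], [0, -1, 0]], "rotation": [[0, 0, 0], [0, 0, 0], [0, 0, 0], [0, 0, 0]], "grip": [1, 1, 1, 1]}}

```text
time_s: 14.7
position: [0.4299, 0.1911, 0.2]
tcp_rot: [[0.473, 0.003, 0.881], [-0.881, 0.0, 0.473], [0.001, -1.0, 0.003]]
force: [-0.1, 0.6, 0.2]
opening: 0.007
```

{"op": "arm_command", "data": {"translation": [[0.4, -0.4, 0.3], [0.8, -0.6, 0.7], [1, -0.6, 1], [1, -0.6, 1], [1, -0.6, 1]], "rotation": [[0, 0, 0], [0, 0, 0], [0, 0, 0], [0, 0, 0], [0, 0, 0]], "grip": [1, 1, 1, 1, 1]}}

```text
time_s: 15.2
position: [0.5365, 0.1579, 0.2442]
tcp_rot: [[0.472, -0.006, 0.882], [-0.882, -0.0, 0.472], [-0.002, -1.0, -0.005]]
force: [-0.4, -0.2, 0.4]
opening: 0.005
```

```bash
python3 - <<'E'
from h import *
np.set_printoptions(precision=4,suppress=True)
u=np.array([.8815,.4721])
ims=[]
for cam in ["wrist","side","scene"]:
    st=bot.read_state(); c=eyes.capture(cam); ims.append(c["image"])
    for k,z in dict(thumb_1=.062,panel=.04,glue_brush=0,brass_tin=0,marking_gauge=0).items():
        for r in models.spot_point(cam,k)[:2]:
            q=atz(*ray(c,r["point"],st),z); print(cam,k,round(r["conf"],2),q,[round(float((q[:2]-o)@u),4) for o in ([.4869,.2219],[.5632,.0858])] if k[0]=="t" else "")
print(bot.read_state()["time_s"],bot.read_state()["position"],bot.read_state()["force"])
cv2.imwrite("pics/w9.png",np.hstack([cv2.resize(ims[0],(400,300)),cv2.resize(ims[1][170:320,180:380],(400,300),interpolation=2)]))
E
```

```text
wrist thumb_1 0.84 [0.451  0.2009 0.062 ] [-0.0415, -0.0445]
wrist panel 0.81 [0.6515 0.2161 0.04  ] 
wrist glue_brush 0.97 [0.5695 0.1794 0.    ] 
side thumb_1 0.64 [0.5296 0.0683 0.062 ] [-0.0349, -0.0379]
side thumb_1 0.58 [0.4502 0.1892 0.062 ] [-0.0478, -0.0508]
side panel 0.9 [0.6565 0.2158 0.04  ] 
side glue_brush 0.61 [0.5653 0.1805 0.    ] 
side marking_gauge 0.85 [0.4989 0.5229 0.    ] 
scene thumb_1 0.78 [0.5225 0.0724 0.062 ] [-0.0392, -0.0422]
scene thumb_1 0.77 [0.4457 0.2048 0.062 ] [-0.0443, -0.0474]
scene panel 0.7 [0.6523 0.2158 0.04  ] 
scene glue_brush 0.62 [0.5747 0.1822 0.    ] 
scene brass_tin 0.63 [0.5161 0.3859 0.    ] 
scene marking_gauge 0.78 [0.5066 0.5566 0.    ] 
16.1 [0.538  0.1583 0.2465] [-0.3327  0.3721  0.0276]
```

View pics/w9.png

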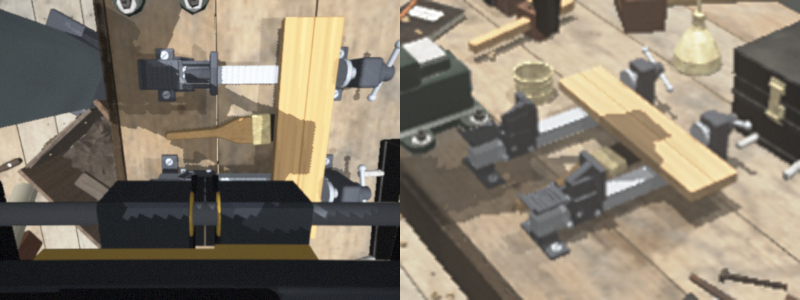

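```bash
python3 -c "
from rig import bot
bot.hand_in(); print(bot.read_state()['time_s'])"
```

```text
the job is handed in; nothing more can be done
the job is handed in; nothing more can be done
```

I opened both bar clamps and handed the job in at about 16 s on the robot's clock. I did the right clamp first, then the left. On each I pressed the paddle to its hard stop with shut fingertips, drew the jaw back with the paddle held down, and lifted straight up.

**At the stop:** Each jaw gave no further motion under a 9–12 N push along the bar with the paddle still down. Afterwards the wrist camera put both thumb rests at x ≈ -41 mm, against -40 mm expected at the stop pin. The side and scene cameras gave -38 to -48 mm, so they agree only within their coarser error.

**Rest of the bench:** In the last picture the panel lies on the bars, and the brush and tin look untouched. The networks' positions for them and the marking gauge changed by no more than 1–2 cm per camera, about their usual scatter, and I saw no sign of contact. The side camera did not report the tin at the end, but it is visible in that picture.

**Less certain:**
- **Paddles:** they look up in the last picture, but I did not measure their angle.
- **Force:** pressing the left paddle briefly showed 32 N at the fingertips. I eased it to 12–17 N before and during the pull.

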